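Move the slate price plate to the holder by the bread

ROBOT

A 7-joint arm with a two-finger parallel gripper is mounted at the origin on the work surface. World frame = base frame: x ahead of the robot, y to its left, z up, the work surface at z = 0. Lengths are in m, angles in rad, forces in N, time in s.
With the tool pointing down it reaches from about 0.425 to 0.95 m from the base axis. Payload 4.7 kg.
Tool frame: the origin (TCP) lies on the centre line of the jaws, within the pads' length; the fingertips stand robot.nose_length ahead of it and the grasp point (between the pads) lies 8 mm behind it (robot.nose_length is the distance from the TCP to the fingertips, in m); z points along the fingers, x is the direction in which the jaws open and shut, and the axes are right-handed (so a half turn about z gives the same grasp; the last joint's range is limited). The gripper opens to 85 mm and grips with 20 to 120 N. Pads are 22 mm wide; open, the fingers measure 114 mm over their backs; the gripper's body (76 mm by 85 mm) begins 54 mm behind the grasp point. The pads swing forward as they close: fully open they stand 13 mm farther back than shut.
Start: joints at [1.258, 0.469, -0.049, 1.532, 0.024, 1.141, -0.082], TCP at [0.189, -0.648, 0.242] pointing down, gripper open.
Joint ranges: [-2.59, 2.59], [-0.33, 1.99], [-1.39, 1.29], [0.1, 2.45], [-1.04, 4.18], [0.21, 1.99], [-2.66, 2.66]. Speed limits (rad/s): [2.57, 2.57, 3.14, 3.14, 3.14, 3.14, 3.14].

INTERFACE

Orientations are given as [roll, pitch, yaw] about the fixed x, y, z axes, in that order (R = Rz(yaw) Ry(pitch) Rx(roll)).
In Python, from plant import robot gives the robot as it stands. Calls block until the motion is done:
- robot.goto(position, orientation): joint-space move of the TCP to a pose.
- robot.move_straight(position, vel=0.15, attitude=None, contact_N=None): straight line of the TCP; attitude=None keeps the orientation; vel is the mean speed in m/s. With contact_N (N) it stops when the force on the tool has changed by that much, and returns True; else False.
- robot.move_joints(angles): joint-space move.
- robot.grip(opening, strength=None): opening from 0.0 (shut) to 1.0 (fully open); strength is the grip in N (None keeps the last); returns when the fingers have stopped.
- robot.sleep(seconds).
- robot.inverse_kinematics(position, orientation): joint angles nearest the present ones, or None.
- robot.sense(): the state.
- robot.grab_frame(name): name is "side" or "top"; returns a dict with "image" (480x640x3 uint8, red, green, blue), "range_z" (480x640 float32, m along the optical axis (not along the pixel's ray), 0 where there is no reading), "fx", "fy", "cx", "cy" (pixels), "R" (3x3) and "t" (3): a world point X has camera coordinates R X + t. Camera axes: x right, y down, z forward; pixel columns grow to the right and rows downward; lengths in m; the calibration is good to about 2 mm. A picture is of the moment at which its call begins.
A pose or a line that the arm cannot do raises robot.IKError and nothing moves.
- robot.close_job(): hands the job in, once; it reports no verdict.
The state is a dict: "t": time; "joint_pos": joint angles; "joint_velocities": joint speeds; "effort": joint torques, N m; "tcp_pos": TCP position; "tcp_rot": TCP orientation; "wrist_force": force on the tool from outside, world axes, zero at the start; "torque": the same for the moment, N m; "opening": opening from 0.0 (shut) to 1.0 (fully open).
Only numpy, scipy, OpenCV 4.12 (cv2) and the standard library are available. Lean on these libraries where they do the work, as an engineer would, in place of code of your own. Each camera call takes 0.05 s, during which the arm holds its last target. There are 200 camera calls.

TASK

The bread now lies behind the empty plate holder, so move its slate price plate there. It is too wide and thin to pick up: press gently on its top with the fingertips, drag it out of its holder, slide it flat over the counter and into the mouth of the empty holder, past the little spring catch until it is fully home against the end stop. Feel how hard you press, as slate cracks, and leave the bread, the tea bowl and the bottle where they are.

Things in the scene. Friction and masses are not known exactly. Their poses are not given: they have to be found in the camera images.
- plate: The price plate: a dark rigid slate, 100 mm along its x, 140 mm along its y, 4 mm thick, about 160 g, a flatbread chalked on its top. Origin at the centre of its underside, z up. It starts fully home in holder_from, axes parallel to that holder's. Slick on the varnished counter (friction about 0.15); fingertips hold it about three times better. It cracks under more than 40 N of finger force.
- plate_top (a point): The centre of the plate's top face (4 mm above the hard, level counter). Come down on it slowly (under 10 mm/s; a knock cracks it too). A steady press of about 15 N is enough to drag it, also past a catch; at half of that the fingers may slip on it. Two fingertips some way apart keep it from turning better than closed ones. The pressing force shifts when the drag begins or changes direction.
- holder_from: The holder where the plate starts: aluminium C-channel strips screwed to the counter, a flat pocket open on its -x side, the counter its floor. Origin: where the centre of a home plate lies; +x points into the pocket to the end stop, z up. Side walls' inner faces at y = +-71 mm; 7.5 mm high; lips reach 5 to 6 mm in over the plate at sides and stop (5.5 mm free height), 130 mm bare between.
- mouth_from (a point): Middle of the mouth of holder_from, 79 mm from its origin towards -x, 4 mm above the counter. The side walls run straight to 66 mm, then flare outwards by about 7 mm to the mouth. A plate is clear of the holder when its centre is more than 130 mm from the holder's origin on the -x side. Axes as the holder's. Overall width of the holder 172 mm.
- catch_tip_from (a point): Tip of the spring catch of holder_from: a bent steel leaf in the -y wall, at x = -51 to -66 mm, that stands 4 mm into the pocket just behind the home plate's rear corner and gives way sideways. Dragging the plate past it takes about 1 to 2 N more; then it springs back.
- holder_to: The empty holder that is to receive the plate, with the bread behind it; it cannot move. The same in every size, and with the same axes, lips, flared mouth, catch and end stop as holder_from. Fully home = the plate's origin at this origin, axes parallel.
- mouth_to (a point): Middle of the mouth of holder_to, 79 mm from its origin towards -x, 4 mm above the counter. Axes as the holder's.
- catch_tip_to (a point): Tip of the spring catch of holder_to, 57 mm from its origin towards -x, in its -y wall: like the other, it must be passed on the way in and springs back behind the plate.
- stop_to (a point): Middle of the end stop's inner face of holder_to, 50 mm from its origin towards +x: the front edge of a home plate touches it. When the plate meets it, the push along +x rises by some 5 N before the fingers slip.
- bread_a: Bystander: a flatbread, 140 mm across, 30 mm thick, in the 150 mm square, 18 mm high steel tray behind holder_to, some 155 mm beyond its origin. Origin at the centre of its underside. A second bread lies on it. An equal empty tray is behind holder_from.
- bread_b: Bystander: a flatbread, 124 mm across, 30 mm thick, lying on bread_a; its top is about 65 mm above the counter. Origin at the centre of its underside.
- tea_bowl: Bystander: a ceramic tea bowl, 100 mm across and 55 mm high, on the counter to the robot's right. Origin at the centre of its underside.
- water: Bystander: a water bottle, 64 mm across and 190 mm high, on the counter to the robot's left. Origin at the centre of its underside.
Not all that is in view belongs to the job. Leave any turquoise look-alike of the plate alone.

How it is judged:
By the outcome, as a careful person would: the job done as asked, in the order asked, and still so for the second after the job is handed in, with the robot touching nothing.
It also fails if it takes over 72 s, if anything falls off the work surface, if the arm or the gripper's body presses on something with over 40 N, if the wrist force passes 120 N, or if a joint passes its speed limit or range.

## Working session

There is one attempt and no reset: what is moved stays moved. The work goes in short steps, each a Python script; the robot and the scene stay as the last script left them, time stands still between calls to the robot, and variables do not carry over. Pictures are saved under pics/ and viewed, about 8 in all and at most 12, crops included, and the job is handed in when it is done.

```bash
mkdir -p pics; ls; python3 - <<'E'
from plant import robot
import cv2,numpy as np
s=robot.sense();print(s,robot.nose_length)
for n in("top","side"):
    f=robot.grab_frame(n);cv2.imwrite(f"pics/{n}0.png",f["image"][:,:,::-1]);np.savez(f"{n}0.npz",**f)
    print(n,f["fx"],f["fy"],f["cx"],f["cy"],f["R"].round(4).tolist(),f["t"])
print(robot.sense()["t"])
E
```

```text
pics
{'t': 0.0, 'joint_pos': array([ 1.2580939 ,  0.46947681, -0.04861075,  1.53369721,  0.02408648,
        1.14098784, -0.08229414]), 'joint_velocities': array([ 1.37539676e-03,  1.88731435e-04,  7.78473153e-05, -4.81571391e-04,
        1.05383372e-03, -8.67775001e-04,  2.76755572e-03]), 'effort': array([-2.56609701e-04, -5.10305750e+01, -4.66359104e-02, -2.37714976e+01,
        1.07643832e-02,  7.66662910e-03, -4.23597635e-05]), 'tcp_pos': array([ 0.18887151, -0.64745137,  0.2412362 ]), 'tcp_rot': array([ 3.14153960e+00,  1.98345410e-03, -1.28694793e+00]), 'wrist_force': array([-0.37615328,  0.40550598,  0.37134394]), 'torque': array([ 0.03202907, -0.02049688, -0.0359752 ]), 'opening': 1.0026394940352554} 0.011
top 482.10880108858015 482.10880108858015 316.56672855752186 240.22546082177823 [[-0.01, -0.9998, -0.0166], [-0.9857, 0.0126, -0.1681], [0.1683, 0.0147, -0.9856]] [0.01943722 0.53681487 1.09602269]
side 494.09788445672234 494.09788445672234 318.41458242686565 239.58881057737986 [[-0.8389, -0.5443, 0.003], [-0.319, 0.4873, -0.8129], [0.441, -0.6828, -0.5824]] [0.44067324 0.22212404 1.19217515]
0.1
```

View pics/top0.png

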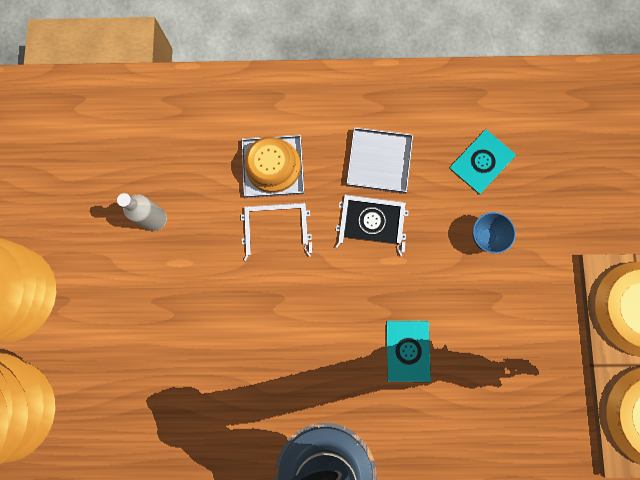

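View pics/side0.png

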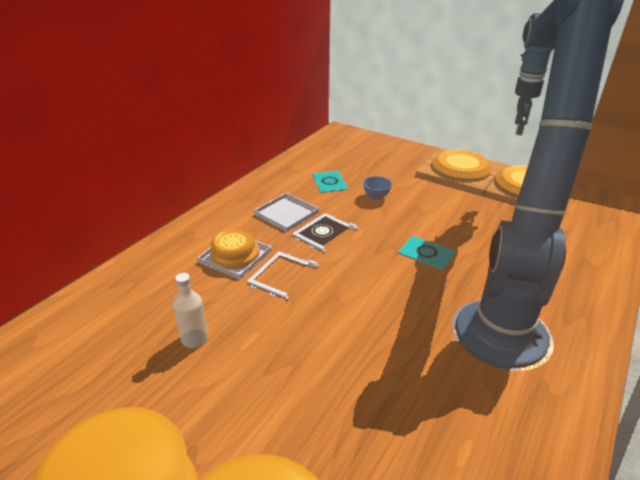

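```bash
cat > v.py <<'E'
import numpy as np,cv2
X0,X1,Y0,Y1,S=0.30,0.80,-0.28,0.28,1400  # ortho window, px per m
def load(n): return dict(np.load(n+".npz"))
def ortho(f,z):
    K=np.array([[f["fx"],0,f["cx"]],[0,f["fy"],f["cy"]],[0,0,1]])
    # ortho px (u,v): y=Y1-u/S, x=X1-v/S
    A=np.array([[0,-1/S,X1],[-1/S,0,Y1],[0,0,z],[0,0,1]])
    H=K@np.c_[f["R"],f["t"]]@A
    return cv2.warpPerspective(f["image"],np.linalg.inv(H),(int((Y1-Y0)*S),int((X1-X0)*S)))
def w(u,v): return np.array([X1-v/S,Y1-u/S])
E
python3 - <<'E'
from v import *
for n in("top","side"):
    f=load(n+"0"); o=ortho(f,0.0055); 
    cv2.imwrite(f"pics/o_{n}.png",o[:,:,::-1])
    dark=(f["image"].max(2)<75).astype(np.uint8)
    o4=ortho(f,0.004); d=((o4.max(2)<70)*255).astype(np.uint8)
    d=cv2.morphologyEx(d,cv2.MORPH_CLOSE,np.ones((9,9)))
    cs,_=cv2.findContours(d,0,2)
    for c in cs:
        if cv2.contourArea(c)>8000:
            (u,v),(a,b),ang=cv2.minAreaRect(c);print(n,w(u,v).round(4),a/S,b/S,ang)
    # height from range
    K=f; r=f["range_z"]; vv,uu=np.mgrid[:480,:640]
    P=np.stack([(uu-f["cx"])/f["fx"]*r,(vv-f["cy"])/f["fy"]*r,r],-1)-f["t"]
    P=P@f["R"]
    for nm,(x,y) in dict(counter=(.42,0.02),tray=(.7,-.1),bread=(.66,.12)).items():
        m=(abs(P[...,0]-x)<.015)&(abs(P[...,1]-y)<.015)&(r>0);print(nm,np.median(P[m][:,2]).round(4))
E
```

```text
top [ 0.5889 -0.1255] 0.13377801077706472 0.09541364397321428 8.426968574523926
counter -0.0005
tray 0.0028
bread 0.0161
counter 0.0008
tray 0.0042
bread 0.0191
```

```bash
python3 -c "
import cv2,numpy as np
a=cv2.imread('pics/o_top.png');b=cv2.imread('pics/o_side.png')
print(a.shape)
a=a[:600];b=b[:600]
cv2.imwrite('pics/o2.png',cv2.resize(a,None,fx=1,fy=1));cv2.imwrite('pics/o3.png',b)"
```

```text
(700, 784, 3)
```

View pics/o_top.png

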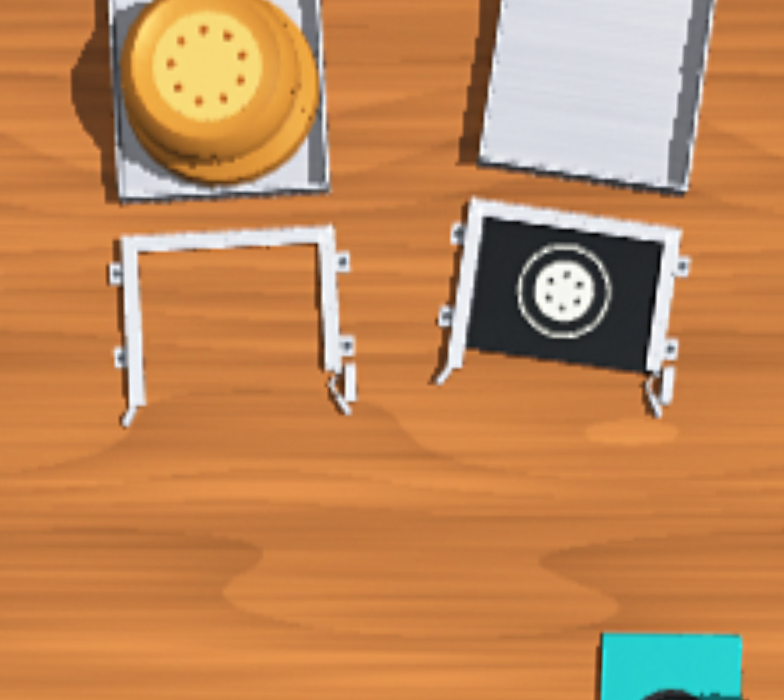

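```bash
cat > reg.py <<'E'
from v import *
def fit(n):
    f=load(n+"0"); o=ortho(f,0.0072); hsv=cv2.cvtColor(o,cv2.COLOR_RGB2HSV)
    m=((hsv[...,1]<60)&(hsv[...,2]>130)).astype(np.float32)
    o4=ortho(f,0.004); d=((o4.max(2)<95)*255).astype(np.uint8)
    win=np.zeros_like(d); win[195:400,430:700]=255; d&=win
    d=cv2.morphologyEx(cv2.morphologyEx(d,cv2.MORPH_OPEN,np.ones((9,9))),cv2.MORPH_CLOSE,np.ones((65,65)))
    c=max(cv2.findContours(d,0,2)[0],key=cv2.contourArea)
    r=cv2.minAreaRect(c); print(n,"visible rect",w(*r[0]),np.array(r[1])/S,r[2])
    # synthetic holder template, top faces (x,y in m): bars, flares
    return m,r
def model(p,shape):
    x,y,a=p; T=np.zeros(shape,np.uint8)
    R=np.array([[np.cos(a),-np.sin(a)],[np.sin(a),np.cos(a)]])
    for q in ([(-.066,.0655),(-.066,.0735),(.0525,.0735),(.0525,.0655)],
              [(-.048,-.0655),(-.048,-.0735),(.0525,-.0735),(.0525,-.0655)],
              [(.0445,-.0735),(.0445,.0735),(.0525,.0735),(.0525,-.0735)],
              [(-.066,.071),(-.066,.0735),(-.079,.0805),(-.079,.078)]):
        P=np.array(q)@R.T+[x,y]; uv=np.c_[(Y1-P[:,1])*S,(X1-P[:,0])*S]
        cv2.fillPoly(T,[np.round(uv*16).astype(np.int32)],255,cv2.LINE_AA,4)
    return cv2.GaussianBlur(T.astype(np.float32)/255,(0,0),2.5)
from scipy.optimize import minimize
if __name__=="__main__":
  for n in("top","side"):
    m,r=fit(n); B=cv2.GaussianBlur(m,(0,0),2.5)
    for nm,p0 in dict(frm=(.592,-.126,-.147),to=(.582,.113,.066)).items():
        def cost(q):
            T=model(np.array(q)*[.01,.01,.1],m.shape); return -(T*B).sum()/np.sqrt((T**2).sum())
        best=min((minimize(cost,np.array(p0)*[100,100,10]+[dx,dy,0],method="Nelder-Mead",options=dict(initial_simplex=np.array(p0)*[100,100,10]+[dx,dy,0]+np.r_[np.zeros((1,3)),np.eye(3)*.4])) for dx in(-.4,.4) for dy in(-.4,.4)),key=lambda s:s.fun)
        print(n,nm,(best.x*[.01,.01,.1]).round(5),best.fun)
        if n=="top":
            im=cv2.imread("pics/o_top.png") if nm=="frm" else im
            T=model(best.x*[.01,.01,.1],m.shape); im[T>.5]=im[T>.5]//2+np.array([0,0,127],np.uint8)
            x,y,a=best.x*[.01,.01,.1]
  cv2.imwrite("pics/fit.png",im[150:480])
E
python3 reg.py; python3 - <<'E'
from plant import robot
import numpy as np
for p,y in (((.592,-.126,.12),-.147),((.592,-.126,.012),-.147),((.44,-.104,.012),-.147),((.44,-.104,.012),.066),((.44,.105,.012),.066),((.582,.113,.012),.066)):
    q=robot.inverse_kinematics(p,[np.pi,0,y-np.pi/2]); print(p,None if q is None else np.round(q,2))
E
```

```text
top visible rect [ 0.58936327 -0.12303959] [0.12983203 0.09565484] 8.29714584350586
top frm [ 0.59347 -0.1233  -0.14629] -79.20668029785156
top to [0.58054 0.11525 0.05349] -79.27289581298828
side visible rect [ 0.58747404 -0.12508985] [0.11695384 0.08974329] 7.980113983154297
side frm [ 0.59172 -0.12191 -0.15128] -88.03226470947266
side to [0.5787  0.11711 0.0487 ] -85.04934692382812
(0.592, -0.126, 0.12) [ 0.33  0.5  -0.25  1.81  0.16  0.85 -1.72]
(0.592, -0.126, 0.012) [ 0.26  0.64 -0.17  1.87  0.16  0.64 -1.72]
(0.44, -0.104, 0.012) [ 0.3   0.48 -0.2   2.22  0.21  0.45 -1.78]
(0.44, -0.104, 0.012) [ 0.33  0.49 -0.23  2.22  0.24  0.46 -1.6 ]
(0.44, 0.105, 0.012) [ 0.02  0.51 -0.43  2.21  0.45  0.5  -2.26]
(0.582, 0.113, 0.012) [ 0.03  0.66 -0.4   1.89  0.39  0.67 -2.11]
```

View pics/fit.png

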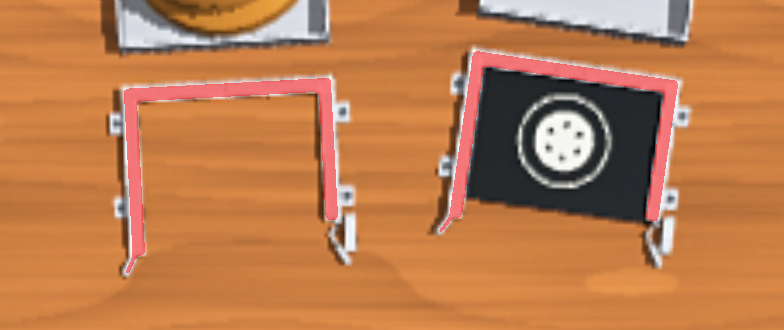

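```bash
cat > h.py <<'E'
from plant import robot
import numpy as np
FR=np.array([.5926,-.1226,-.1488]); TO=np.array([.5796,.1162,.0511])
def pt(h,x,y=0): c,s=np.cos(h[2]),np.sin(h[2]); return h[:2]+[c*x-s*y,s*x+c*y]
def att(yaw): return [np.pi,0,yaw-np.pi/2]
def W(n=4): 
    a=[]
    for _ in range(n): a.append(robot.sense()["wrist_force"]); robot.sleep(.02)
    return np.mean(a,0)
E
python3 - <<'E'
from h import *
robot.grip(.6,40)
robot.goto([*pt(FR,0),.12],att(FR[2]))
robot.move_straight([*pt(FR,0),.032],vel=.08)
robot.sleep(.2); b=W(8); np.save("b.npy",b); print("base",b,robot.sense()["t"],robot.sense()["tcp_pos"],robot.sense()["opening"])
print(robot.move_straight([*pt(FR,0),-.002],vel=.007,contact_N=3))
s=robot.sense();print(s["t"],s["tcp_pos"],s["tcp_rot"],W()-b)
E
```

```text
base [-0.06402681 -0.21368534 -0.1419951 ] 4.5083 [ 0.59272412 -0.12265933  0.03226766] 0.5986933680887273
True
7.2833 [ 0.5926325  -0.12261012  0.01186061] [ 3.14140053e+00 -6.77442793e-05 -1.71960679e+00] [-0.02831538 -0.1647382   4.7275186 ]
```

```bash
python3 - <<'E'
from h import *
b=np.load("b.npy"); z=robot.sense()["tcp_pos"][2]
for i in range(6):
    z-=.0004; robot.move_straight([*pt(FR,0),z],vel=.005); f=W()-b
    s=robot.sense(); print(round(s["t"],2),round(z,5),s["tcp_pos"].round(5),f.round(2))
    if f[2]>14: break
print(z)
E
```

```text
7.72 0.01143 [ 0.59263 -0.12259  0.01184] [-1.4   0.03  6.26]
8.03 0.01103 [ 0.59266 -0.12259  0.01182] [-2.51  0.69  8.37]
8.35 0.01063 [ 0.59267 -0.12259  0.0118 ] [-2.72  0.44 11.26]
8.67 0.01023 [ 0.59267 -0.12257  0.0118 ] [-3.76  0.49 14.41]
0.010230960598763945
```

```bash
cat >> h.py <<'E'
def drag(wps,z,vel=.03,target=15,step=.01,log=3,stopF=None):
    """wps: (x,y,yaw) list; steps with z correction from the felt press"""
    b=np.load("b.npy"); cur=wps[0]; k=0
    for a,c in zip(wps[:-1],wps[1:]):
        a,c=np.array(a),np.array(c); n=max(1,int(np.ceil(max(np.hypot(*(c-a)[:2])/step,abs(c-a)[2]/.05))))
        for i in range(1,n+1):
            p=a+(c-a)*i/n
            robot.move_straight([p[0],p[1],z],vel=vel,attitude=att(p[2])); f=W(2)-b; k+=1
            s=robot.sense()
            if k%log==0 or i==n: print(round(s["t"],2),p.round(4),"tcp",s["tcp_pos"].round(4),"F",f.round(1),"z",round(z,4))
            z+=np.clip((f[2]-target)/7000*.6,-.0008,.0008)
            if f[2]>28: robot.move_straight([p[0],p[1],z+.001],vel=.01); print("HIGH",f); np.save("z.npy",z+.001); return z+.001
            if stopF is not None and stopF(f,p): print("stopF",f,p); np.save("z.npy",z); return z
    np.save("z.npy",z); return z
E
python3 - <<'E'
from h import *
drag([(*pt(FR,-x),FR[2]) for x in (0,.04)],.01023,step=.005,vel=.02,log=1)
E
```

```text
9.1 [ 0.5877 -0.1219 -0.1488] tcp [ 0.5899 -0.1221  0.0118] F [1.3 0.1 8.5] z 0.0102
9.53 [ 0.5827 -0.1211 -0.1488] tcp [ 0.5864 -0.1213  0.0118] F [2.6 0.5 9.3] z 0.0097
9.97 [ 0.5778 -0.1204 -0.1488] tcp [ 0.5821 -0.1206  0.0118] F [ 3.  -0.1 11.9] z 0.0092
10.4 [ 0.5728 -0.1196 -0.1488] tcp [ 0.5775 -0.1199  0.0118] F [ 2.6  0.5 12.7] z 0.0089
10.83 [ 0.5679 -0.1189 -0.1488] tcp [ 0.5729 -0.1192  0.0118] F [ 3.3 -0.  14. ] z 0.0087
11.27 [ 0.5629 -0.1182 -0.1488] tcp [ 0.5682 -0.1185  0.0118] F [ 3.  -0.4 14.2] z 0.0086
11.7 [ 0.558  -0.1174 -0.1488] tcp [ 0.5634 -0.1178  0.0118] F [ 3.1  0.1 14.8] z 0.0086
12.13 [ 0.553  -0.1167 -0.1488] tcp [ 0.5585 -0.1171  0.0118] F [ 3.6 -0.3 15. ] z 0.0085
```

```bash
python3 - <<'E'
from h import *
import cv2
z=float(np.load("z.npy"))
z=drag([(*pt(FR,-x),FR[2]) for x in (.04,.158)],z,step=.012,vel=.035,log=2)
f=robot.grab_frame("top");np.savez("top1.npz",**f)
from v import *
cv2.imwrite("pics/o_top1.png",ortho(f,.004)[:,:,::-1])
E
```

```text
13.17 [ 0.5297 -0.1132 -0.1488] tcp [ 0.5348 -0.1137  0.0117] F [ 2.7  0.  16.7] z 0.0087
14.2 [ 0.5064 -0.1097 -0.1488] tcp [ 0.5113 -0.1102  0.0117] F [ 3.2 -0.9 16. ] z 0.0089
15.23 [ 0.483  -0.1062 -0.1488] tcp [ 0.4878 -0.1068  0.0117] F [ 2.8 -0.8 16.6] z 0.0092
16.27 [ 0.4597 -0.1027 -0.1488] tcp [ 0.4643 -0.103   0.0117] F [ 1.8 -0.2 16.6] z 0.0094
17.3 [ 0.4363 -0.0992 -0.1488] tcp [ 0.4406 -0.0995  0.0117] F [ 2.8  0.3 16. ] z 0.0097
```

View pics/o_top1.png

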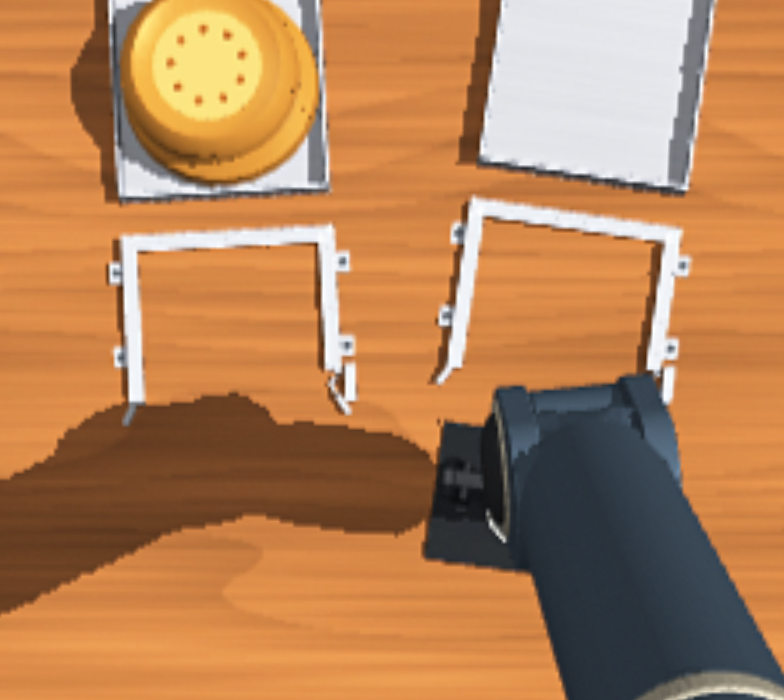

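```bash
python3 - <<'E'
from h import *
import cv2
z=float(np.load("z.npy")); p=pt(FR,-.158); q=pt(TO,-.145)
z=drag([(*p,FR[2]),(*p,TO[2])],z,vel=.02,log=1)
z=drag([(*p,TO[2]),(*q,TO[2])],z,step=.012,vel=.035,log=3)
f=robot.grab_frame("top");np.savez("top2.npz",**f)
g=robot.grab_frame("side");np.savez("side2.npz",**g)
print(robot.sense()["t"],robot.sense()["tcp_pos"],robot.sense()["tcp_rot"])
from v import *
cv2.imwrite("pics/o_top2.png",np.hstack([ortho(f,.004)[150:650,:500,::-1],ortho(g,.004)[150:650,:500,::-1]])[:, :1000])
im=cv2.imread("pics/o_top2.png"); cv2.imwrite("pics/o_top2.png",cv2.resize(im,(800,400),interpolation=cv2.INTER_AREA))
E
```

```text
17.63 [ 0.4363 -0.0992 -0.0988] tcp [ 0.4401 -0.0995  0.0117] F [ 1.1  0.1 17.2] z 0.0098
17.92 [ 0.4363 -0.0992 -0.0488] tcp [ 0.4397 -0.0995  0.0117] F [ 0.5 -0.1 15.9] z 0.01
18.2 [ 0.4363 -0.0992  0.0011] tcp [ 0.4394 -0.0994  0.0117] F [ 0.4  0.4 15.6] z 0.01
18.48 [ 0.4363 -0.0992  0.0511] tcp [ 0.4393 -0.0994  0.0117] F [ 0.9 -0.2 15.5] z 0.0101
20.03 [ 0.4361 -0.0645  0.0511] tcp [ 0.4386 -0.0651  0.0118] F [ 0.3 -1.3 15.6] z 0.0102
21.58 [ 0.4358 -0.0299  0.0511] tcp [ 0.4381 -0.0303  0.0117] F [-0.2 -1.3 15.7] z 0.0103
23.13 [0.4356 0.0048 0.0511] tcp [0.4377 0.0046 0.0117] F [ 0.4 -1.1 15.1] z 0.0104
24.68 [0.4353 0.0395 0.0511] tcp [0.4374 0.0393 0.0117] F [-0.2 -1.6 15.2] z 0.0104
26.23 [0.435  0.0741 0.0511] tcp [0.437  0.0741 0.0118] F [ 0.1 -2.1 14.6] z 0.0104
27.78 [0.4348 0.1088 0.0511] tcp [0.4367 0.1088 0.0118] F [-0.2 -1.  15. ] z 0.0104
27.8833 [0.43671119 0.10883627 0.01171258] [-3.13787107e+00  5.79841622e-05 -1.52015368e+00]
```

View pics/o_top2.png

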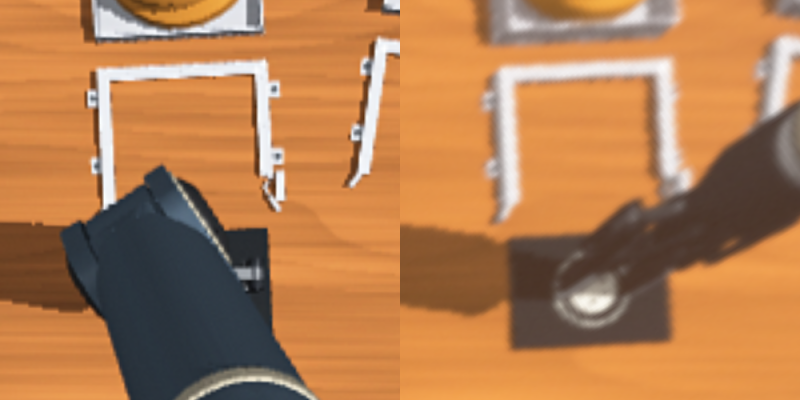

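```bash
python3 - <<'E'
from h import *
z=float(np.load("z.npy"))
z=drag([(*pt(TO,x),TO[2]) for x in (-.145,-.125)],z,step=.005,vel=.02,log=1,target=16)
z=drag([(*pt(TO,x),TO[2]) for x in (-.125,-.03)],z,step=.008,vel=.03,log=1,target=16.5,stopF=lambda f,p: f[0]<-6.3 or abs(f[1])>5)
E
```

```text
28.32 [0.4398 0.109  0.0511] tcp [0.44   0.1093 0.0117] F [-3.9 -0.4 19.7] z 0.0104
28.75 [0.4448 0.1093 0.0511] tcp [0.445  0.1097 0.0117] F [-2.7  0.  15.4] z 0.0107
29.18 [0.4498 0.1096 0.0511] tcp [0.45   0.1099 0.0117] F [-2.9  0.2 15.9] z 0.0106
29.62 [0.4548 0.1098 0.0511] tcp [0.455  0.1103 0.0118] F [-2.5  0.1 15.7] z 0.0106
30.07 [0.4627 0.1102 0.0511] tcp [0.463  0.1106 0.0117] F [-2.8  0.2 14.6] z 0.0106
30.52 [0.4706 0.1106 0.0511] tcp [0.4706 0.1105 0.0117] F [-3.7 -1.6 17.7] z 0.0105
30.97 [0.4785 0.111  0.0511] tcp [0.4787 0.111  0.0117] F [-3.7 -0.8 15.6] z 0.0106
31.42 [0.4864 0.1114 0.0511] tcp [0.4867 0.1114 0.0117] F [-3.4 -0.9 15.4] z 0.0105
31.87 [0.4943 0.1118 0.0511] tcp [0.4946 0.1118 0.0118] F [-4.  -0.9 16.7] z 0.0104
32.32 [0.5022 0.1122 0.0511] tcp [0.5025 0.1122 0.0117] F [-3.1 -1.2 15.5] z 0.0104
32.77 [0.5101 0.1126 0.0511] tcp [0.5105 0.1126 0.0117] F [-3.3 -1.1 15.9] z 0.0103
33.22 [0.518  0.1131 0.0511] tcp [0.5184 0.113  0.0118] F [-3.6 -1.8 15.9] z 0.0103
33.67 [0.5259 0.1135 0.0511] tcp [0.5264 0.1134 0.0117] F [-3.2 -1.4 16.1] z 0.0102
34.12 [0.5338 0.1139 0.0511] tcp [0.5343 0.1138 0.0117] F [-3.9 -1.7 16.1] z 0.0102
34.57 [0.5417 0.1143 0.0511] tcp [0.5423 0.1142 0.0118] F [-3.9 -0.6 15.7] z 0.0102
35.02 [0.5496 0.1147 0.0511] tcp [0.5502 0.1146 0.0118] F [-3.3 -1.9 15.4] z 0.0101
```

```bash
python3 - <<'E'
from h import *
z=float(np.load("z.npy"))
z=drag([(*pt(TO,x),TO[2]) for x in (-.03,-.009)],z,step=.004,vel=.02,log=1,target=16.5,stopF=lambda f,p: f[0]<-6.5)
z=drag([(*pt(TO,x),TO[2]) for x in (-.009,.012)],z,step=.0025,vel=.01,log=1,target=17,stopF=lambda f,p: f[0]<-7.5)
E
```

```text
35.38 [0.5531 0.1148 0.0511] tcp [0.5534 0.1148 0.0118] F [-4.5 -1.  17.4] z 0.01
35.73 [0.5566 0.115  0.0511] tcp [0.5568 0.115  0.0118] F [-4.3 -1.4 16.6] z 0.0101
36.09 [0.5601 0.1152 0.0511] tcp [0.5604 0.1151 0.0118] F [-4.  -1.1 15.8] z 0.0101
36.45 [0.5636 0.1154 0.0511] tcp [0.5639 0.1153 0.0118] F [-4.3 -1.4 16.4] z 0.01
36.81 [0.5671 0.1156 0.0511] tcp [0.5674 0.1155 0.0118] F [-4.6 -1.  16. ] z 0.01
37.17 [0.5706 0.1157 0.0511] tcp [0.5709 0.1157 0.0118] F [-5.  -1.8 16.9] z 0.01
37.58 [0.5729 0.1159 0.0511] tcp [0.573  0.1158 0.0118] F [-4.8 -1.6 16.5] z 0.01
38.0 [0.5753 0.116  0.0511] tcp [0.5755 0.116  0.0118] F [-4.4 -2.1 16.8] z 0.0099
38.42 [0.5776 0.1161 0.0511] tcp [0.5778 0.116  0.0118] F [-3.9 -1.2 16.6] z 0.0099
38.83 [0.5799 0.1162 0.0511] tcp [0.5798 0.1161 0.0118] F [-5.6 -2.  17.6] z 0.0099
39.25 [0.5823 0.1163 0.0511] tcp [0.5799 0.1162 0.0117] F [-9.5 -2.  21.9] z 0.0099
stopF [-9.45249023 -1.98504333 21.8589184 ] [0.58226319 0.11633621 0.0511    ]
```

```bash
python3 - <<'E'
from h import *
import cv2
b=np.load("b.npy"); z=float(np.load("z.npy")); p=robot.sense()["tcp_pos"][:2]
robot.move_straight([*p,z+.0004],vel=.005); print(W()-b,robot.sense()["tcp_pos"])
robot.move_straight([*p,.03],vel=.03); robot.move_straight([*p,.16],vel=.1)
robot.goto([.45,-.35,.25],att(0)); print(W()-b,robot.sense()["t"])
from v import *
f=robot.grab_frame("top");np.savez("top30.npz",**f);g=robot.grab_frame("side");np.savez("side30.npz",**g)
cv2.imwrite("pics/o_top3.png",ortho(f,.0055)[:500,:,::-1])
E
python3 - <<'E'
from reg import *
for n in("top3","side3"):
    f=load(n+"0"); o4=ortho(f,0.004); d=((o4.max(2)<95)*255).astype(np.uint8)
    win=np.zeros_like(d); win[225:400,100:370]=255; d&=win
    d=cv2.morphologyEx(cv2.morphologyEx(d,cv2.MORPH_OPEN,np.ones((9,9))),cv2.MORPH_CLOSE,np.ones((65,65)))
    r=cv2.minAreaRect(max(cv2.findContours(d,0,2)[0],key=cv2.contourArea)); print(n,w(*r[0]),np.array(r[1])/S,r[2])
E
```

```text
[-3.04863651 -0.54060093 11.63221362] [0.57983537 0.11615709 0.01178966]
[0.14375395 0.97865437 0.17886149] 44.0583
top3 [0.57546526 0.11453843] [0.09732443 0.13052976] 86.9552230834961
side3 [0.57333134 0.11137199] [0.09295465 0.12192945] 87.0492172241211
```

View pics/o_top3.png

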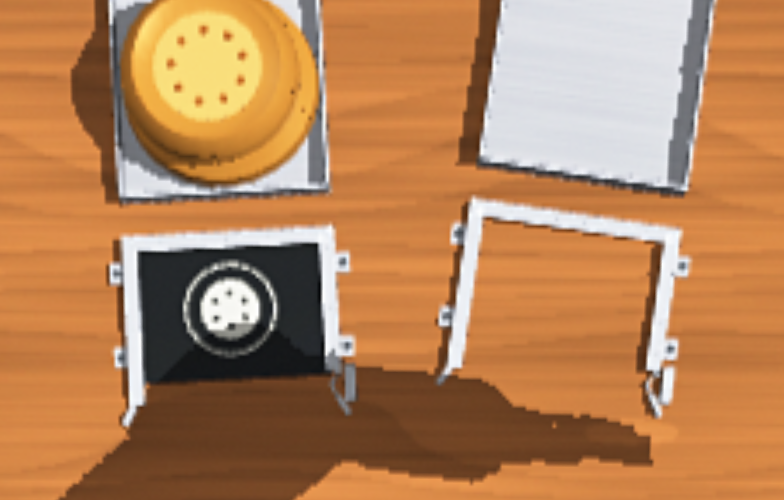

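```bash
python3 - <<'E'
from h import *
import cv2
robot.goto([.2,-.62,.25],att(0))
f=robot.grab_frame("top");np.savez("top40.npz",**f);g=robot.grab_frame("side");np.savez("side40.npz",**g); print(robot.sense()["t"])
from v import *
o=ortho(f,.0055);c=np.hstack([cv2.resize(o[220:430,95:365],None,fx=1.45,fy=1.45),cv2.resize(o[195:405,430:700],None,fx=1.45,fy=1.45)])
cv2.imwrite("pics/o_top4.png",c[:,:,::-1])
F=dict(frm=([.59347,-.1233,-.14629],[.59172,-.12191,-.15128]),to=([.58054,.11525,.05349],[.5787,.11711,.0487]))
for i,(n0,n1) in enumerate((("top0","top40"),("side0","side40"))):
  for nm,n,wn in(("frm",n0,(195,400,430,700)),("to",n1,(225,400,100,370))):
    o4=ortho(load(n),.004)[...]; m=o4.max(2); d=((m<95)*255).astype(np.uint8)
    k=np.zeros_like(d);k[wn[0]:wn[1],wn[2]:wn[3]]=255;d&=k
    d=cv2.morphologyEx(d,cv2.MORPH_OPEN,np.ones((9,9)));D=cv2.morphologyEx(d,cv2.MORPH_CLOSE,np.ones((65,65)))
    c=max(cv2.findContours(D,0,2)[0],key=cv2.contourArea);r=cv2.minAreaRect(c)
    h=np.array(F[nm][i]);R=np.array([[np.cos(h[2]),-np.sin(h[2])],[np.sin(h[2]),np.cos(h[2])]])
    # chalk centroid: bright pixels inside the slate
    q=np.zeros_like(d);cv2.drawContours(q,[c],-1,255,-1);q=cv2.erode(q,np.ones((25,25)))
    vv,uu=np.nonzero(q&((m>110)*255).astype(np.uint8))
    print(n,nm,"rect",((w(*r[0])-h[:2])@R*1e3).round(1),(np.array(r[1])/S*1e3).round(1),round(r[2],1),"chalk",((w(uu.mean(),vv.mean())-h[:2])@R*1e3).round(1),len(uu))
E
```

```text
45.6333
top0 frm rect [-4.1 -0.3] [129.8  95.7] 8.3 chalk [-0.9  0.3] 4491
top40 to rect [-3.7 -0.1] [ 94.4 129.9] 87.0 chalk [-0.9  0.8] 4436
side0 frm rect [-3.7 -3.8] [117.   89.7] 8.0 chalk [-2.1  0.1] 6930
side40 to rect [-3.9 -4.2] [ 89.1 118.9] 87.1 chalk [-0.8 -0.7] 6975
```

View pics/o_top4.png

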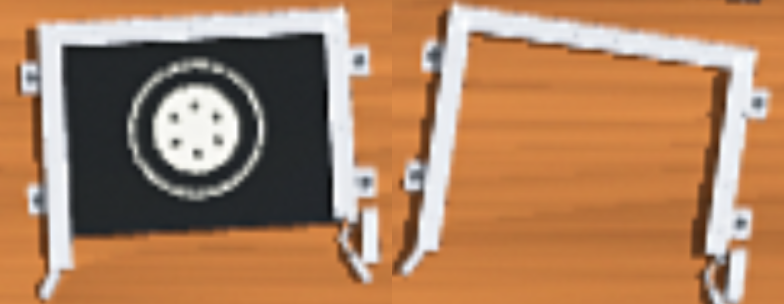

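The last view shows the plate in holder_to with its rear edge at the same depth as at the start. The catch has sprung back at (345,240), and the bread, tray and holders have not moved. I am handing the job in.

```bash
python3 -c "
from plant import robot
robot.close_job();print(robot.sense()['t'])"
```

```text
the job is handed in; nothing more can be done
the job is handed in; nothing more can be done
```

The slate plate now lies fully home in the holder in front of the bread, and the job was handed in at about 46 s of the 72 s allowed.

**What I did:** I came down on the plate at 7 mm/s with two spread fingertips and pressed with about 15–17 N. I dragged it out of its holder, turned it about 11° on the counter, slid it across and pushed it in past the catch. The highest press I sampled was 21.9 N, at the end stop.

**Last checks:**
- **End stop:** the plate stopped where the measured home position said it should. The push along +x rose from about 4–5 N to 9.5 N.
- **Top camera:** the plate sits in the new holder as it first sat in the old one. The chalk mark is at x = -0.9 mm in both and 0.5 mm apart in y, and the angle matches the holder's to 0.1°.
- **Side camera:** the chalk marks differ by 1.3 mm in x and 0.8 mm in y, so this view agrees less closely. It is blurred, and that is within the 2 mm calibration limit.
- **Catch and bystanders:** the catch is back out behind the plate, and the bread has not moved. The tea bowl and bottle were outside the final crop, so I did not look at them again. The arm passed between 0.16 and 0.25 m up, above the bowl and on the opposite side from the bottle.

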